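# Stack a circuit board and its cover plate on four standoffs

### The arm

A 6-joint arm with a two-finger parallel gripper is mounted at the origin on a cart in front of the work surface, level with it; the furniture and walls round the work are solid. World frame = base frame: x ahead of the robot, y to its left, z up, the work surface at z = 0. Lengths are in mm, angles in rad, forces in N, time in s.
With the tool pointing down it reaches from about 275 to 750 mm from the base axis. Payload 10.2 kg.
Tool frame: the origin (TCP) lies at the very end of the fingers, on their centre line; the grasp point (between the pads) lies 19 mm behind it; z points along the fingers, y is the line along which they close (so a half turn about z gives the same grasp; the last joint's range is limited). The gripper opens to 85 mm and grips with 20 to 120 N. Pads are 22 mm wide; open, the fingers measure 114 mm over their backs; the gripper's body (76 mm by 85 mm) begins 54 mm behind the grasp point. The pads swing forward as they close: fully open they stand 13 mm farther back than shut.
Start: joints at [1.124, 0.313, 1.498, -0, 1.331, -0.223], TCP at [116.529, 511.91, 231.294] pointing down, gripper open.
Joint ranges: [-2.94, 2.94], [-0.97, 2.17], [0.19, 2.56], [-1.23, 4.37], [0.02, 3.11], [-2.88, 2.88]. Speed limits (rad/s): [2.39, 2.39, 3.01, 3.14, 3.14, 3.14].

### API

Orientations are given as a unit quaternion [w, x, y, z].
In Python, from rig import * gives the robot as it stands. The module is installed in compiled form; this text tells all that it offers.
- The arm moves only by the shell command python3 -m crank 'ROWS' [FORCE]. ROWS is JSON, a list that holds one entry, the list of rows, each a list of 7 numbers: the shift along the tool's x, y, z in units of 25 mm (1.0 is 25 mm), then the turn, a rotation vector about the tool's x, y, z in units of 8 degrees (1.0 is 8 degrees), then the finger opening in mm, from 0 to 85.4. A call has exactly 8 rows; each row shifts and turns the commanded pose from where the row before left it, along the tool's axes as they then stand; what a row does not reach is not made up. A row lasts 1/10 s, in which the tool goes at most 50 mm and 8.59 degrees, less where a joint would pass 70% of its speed; a pose out of reach is approached as far as the arm can. A call is refused whole if a number of a shift passes 1 or a number of a turn 1, either way. A call with a gripper value outside its range is refused whole. The fingers move at their own pace and stop on an object; FORCE is the grip in N (left out, the last holds). Time passes only in rows, so rows that do not move let the fingers close, or fill a call up. It gives the time, the measured TCP pose, the force, the opening and the grip force at its end, in the units of the state.
- sense(): the state, without advancing time (a new reading comes with each control period).
- capture(name): name is "scene" or "top"; returns the picture (420x560x3 uint8, blue, green, red); there is no depth.
- camera_model(name): a dict with "fx", "fy", "cx", "cy" (pixels), "world_from_camera" (4x4, takes a point from camera to world coordinates). Camera axes: x right, y up, looking along -z (the intrinsics and any distortion apply to the point x, -y, -z); pixel columns grow to the right and rows downward; lengths in mm; the calibration is good to about 2 mm. A picture is of the moment at which its call begins. camera_model takes no time and is no camera call.
- finish_job(): hands the job in; it is judged then, once.
The state is a dict: "time_s": time; "joints": joint angles; "dq": joint speeds; "tau": joint torques, N m; "eef_pos": TCP position; "ee_rot": TCP orientation; "force": force on the tool from outside, world axes, zero at the start; "wrist_torque": the same for the moment, N m; "grip_width": opening from 0.0 (shut) to 1.0 (fully open); "grip_force": force on a finger pad.
Only numpy, scipy, OpenCV 4.12 (cv2) and the standard library are available. Lean on these libraries where they do the work, as an engineer would, in place of code of your own. Each camera call takes 0.05 s, during which the arm holds its last target. There are 200 camera calls.

### The job

Assemble the module: lower the circuit board over the four standoffs of the module base until it lies flat on their lower shoulders, then lower the cover plate over the same standoffs until it lies flat on their upper shoulders. Keep hold of each one until it is fully down and only then let go; leave the spool, jars and carton at the back where they stand. The standoffs' carrier is clamped somewhere in its slots, so feel where they are.

Things in the scene. Friction and masses are not known exactly. Their poses are not given: they have to be found in the camera images.
- module_base: Dark steel base, 166 x 96 mm, 8 mm thick, fixed to the cabinet top; origin at the centre of its underside, x along its long side, z up. On it a bare aluminium carrier plate, 130 x 84 mm, top at z = 14 mm, with four upright standoffs. The carrier is clamped, immovable, in slots along the base's x: its y is 0 but its x is anywhere from -10 to +10 mm, new each time and not measured.
- slot_middle (a point): Point fixed on the base at x = 0, y = 0, z = 30 mm of the base frame: the middle of the slots at the height of the lower shoulders, axes as the base's. The centre of the four standoffs is shifted from it by the unknown -10 to +10 mm along x only. From their centre the steel standoffs stand at x = +-51, y = +-29 mm, alike and upright. Find the shift by touch.
- upper_level (a point): Point fixed on the base at x = 0, y = 0, z = 60 mm, the height of the upper shoulders. Each standoff, heights in the base frame: foot 22 mm in diameter from z = 14 to the lower shoulder at z = 30; 13 mm in diameter up to the upper shoulder at z = 60; pin 8 mm in diameter from 60 to 72, then a cone narrowing to 4 mm at the tip, z = 76.
- circuit_board: Dark green board lying flat, loose, 130 x 84 mm, 5 mm thick, 0.15 to 0.31 kg, goes on first; origin at the centre of its underside, x along its long side, z up. Four 16 mm holes at x = +-51, y = +-29 mm: 1.5 mm to spare round the 13 mm part of the standoffs; either way round fits. Seated, its underside is at z = 30 mm of the base.
- heat_sink (a point): Middle of the board's finned aluminium heat sink, the place to grip, 15 mm above the board's underside. The heat sink is 64 mm long (board x), 30 mm wide (y) and stands from z = 5 to z = 25 mm over the underside; beside it the board is bare for |x| < 15 mm. Other components are at most 16 mm high.
- cover_plate: Bare aluminium plate lying flat, loose, 130 x 84 mm, 4 mm thick, 0.15 to 0.31 kg, goes on second; origin at the centre of its underside, x along its long side, z up. Four 10.5 mm holes at x = +-51, y = +-29 mm: 1.25 mm to spare round the 8 mm pins, too narrow for the 13 mm part; either way round fits. Seated, its underside is at z = 60 mm of the base.
- handle (a point): Middle of the cover plate's black bar handle, the place to grip, 21.5 mm above the plate's underside. The bar is 80 mm long (plate x), 14 mm wide (y), from z = 15 to z = 28 mm over the underside, on two feet at x = +-34 mm.
- spool: Spool of solder wire, 52 mm in diameter and 34 mm high, standing on its flange; origin at the centre of its underside. Bystander.
- white_jar: White jar, 37 mm in diameter, 59 mm high; origin at the centre of its underside. Bystander.
- small_carton: Small red and white carton, 63 x 32 mm and 44 mm high; origin at the centre of its underside. Bystander.
- blue_jar: Small jar with a green cap, 31 mm in diameter, 49 mm high; origin at the centre of its underside. Bystander.

How it is judged (in metres and radians):
On the way, in this order (a step that is already met when the one before it is completed fails the run):
1. the circuit board has been lowered, still held, flat onto the lower shoulders (z of circuit_board in the frame of module_base between 0.027 and 0.032 m and x of circuit_board in the frame of module_base between -0.016 and 0.016 m and y of circuit_board in the frame of module_base between -0.006 and 0.006 m and angle between circuit_board's own z axis and vertical below 0.03 rad and angle between the x axis of circuit_board and the x axis of module_base, either way round below 0.08 rad and contact force between the fingers and circuit_board above 1 N), for 0.1 s.
2. the cover plate has been lowered, still held, flat onto the upper shoulders, over the seated board (z of circuit_board in the frame of module_base between 0.027 and 0.032 m and x of circuit_board in the frame of module_base between -0.016 and 0.016 m and y of circuit_board in the frame of module_base between -0.006 and 0.006 m and angle between each of circuit_board, cover_plate's own z axis and vertical below 0.03 rad and angle between the x axis of each of circuit_board, cover_plate and the x axis of module_base, either way round below 0.08 rad and z of cover_plate in the frame of module_base between 0.057 and 0.062 m and x of cover_plate in the frame of module_base between -0.016 and 0.016 m and y of cover_plate in the frame of module_base between -0.006 and 0.006 m and contact force between the fingers and cover_plate above 1 N), for 0.1 s.
At the end, for the whole second after the job is handed in: Board underside 30 mm and cover underside 60 mm above the base's underside (+2/-3 mm), both flat within 0.03 rad, lengthwise with the base within 0.08 rad (either way round), within 16 mm (x) and 6 mm (y) of its centre, at rest and released (z of circuit_board in the frame of module_base between 0.027 and 0.032 m and x of circuit_board in the frame of module_base between -0.016 and 0.016 m and y of circuit_board in the frame of module_base between -0.006 and 0.006 m and angle between each of circuit_board, cover_plate's own z axis and vertical below 0.03 rad and angle between the x axis of each of circuit_board, cover_plate and the x axis of module_base, either way round below 0.08 rad and z of cover_plate in the frame of module_base between 0.057 and 0.062 m and x of cover_plate in the frame of module_base between -0.016 and 0.016 m and y of cover_plate in the frame of module_base between -0.006 and 0.006 m and linear speed of each of circuit_board, cover_plate below 0.02 m/s); the robot touches nothing.
It fails at once if a bystander (spool, jar or carton) is shifted by more than 20 mm (distance of any of spool, white_jar, small_carton, blue_jar from where it was at the start of the episode above 0.02 m).
It also fails if it takes over 67 s, if anything falls off the work surface, if the arm or the gripper's body presses on something with over 40 N, if the wrist force passes 120 N, or if a joint passes its speed limit or range.

## Working session

There is one attempt and no reset: what is moved stays moved. The work goes in short steps, Python scripts to look and compute and a shell command to move; the robot and the scene stay as the last step left them, time stands still between calls to the robot, and variables do not carry over. Pictures are saved under pics/ and viewed, at most 10 in all, crops included, and the job is handed in when it is done.

```bash
mkdir -p pics; python3 - <<'E'
from rig import *
import cv2
for n in("scene","top"):
    cv2.imwrite(f"pics/{n}0.png",capture(n)); m=camera_model(n); print(n,m)
print(sense())
E
```

```text
scene {'fx': 528.4431501540588, 'fy': 528.4431501540588, 'cx': 281.2187336517987, 'cy': 212.48302539564295, 'world_from_camera': array([[ 9.21842673e-01, -2.80177112e-01,  2.67781389e-01,
         9.09294810e+02],
       [ 3.87184932e-01,  6.96327631e-01, -6.04330753e-01,
        -7.23311719e+02],
       [-1.71439351e-02,  6.60778796e-01,  7.50384880e-01,
         8.91928561e+02],
       [ 0.00000000e+00,  0.00000000e+00,  0.00000000e+00,
         1.00000000e+00]])}
top {'fx': 517.764917785879, 'fy': 517.764917785879, 'cx': 283.8469895582479, 'cy': 210.40960622579018, 'world_from_camera': array([[-3.23905633e-03,  9.87907895e-01, -1.55008062e-01,
         4.73703187e+02],
       [-9.99994697e-01, -3.25258102e-03,  1.66369936e-04,
        -8.75199278e+01],
       [-3.39818108e-04,  1.55007779e-01,  9.87913191e-01,
         1.13376093e+03],
       [ 0.00000000e+00,  0.00000000e+00,  0.00000000e+00,
         1.00000000e+00]])}
{'time_s': 0.1, 'joints': array([ 1.12359838e+00,  3.13412773e-01,  1.49834803e+00,  3.15004734e-05,
        1.33101930e+00, -2.23418284e-01]), 'dq': array([-1.23298883e-03, -3.25675591e-03, -3.48077033e-03, -8.89691547e-04,
        4.01857548e-04, -2.60221919e-05]), 'tau': array([ 1.99930742e-03, -4.12903190e+01, -2.60140443e+01, -2.09999853e-04,
        3.04062247e-03,  8.11337736e-05]), 'eef_pos': array([116.41878598, 511.69612955, 230.78764999]), 'ee_rot': array([-2.09817012e-04,  1.11660222e-01,  9.93746266e-01, -5.55626911e-04]), 'force': array([-0.09420557, -0.19040054,  0.53910445]), 'wrist_torque': array([-0.05620234, -0.03288301, -0.04770592]), 'grip_force': 0.0, 'grip_width': 0.9980261488367121}
```

View pics/scene0.png

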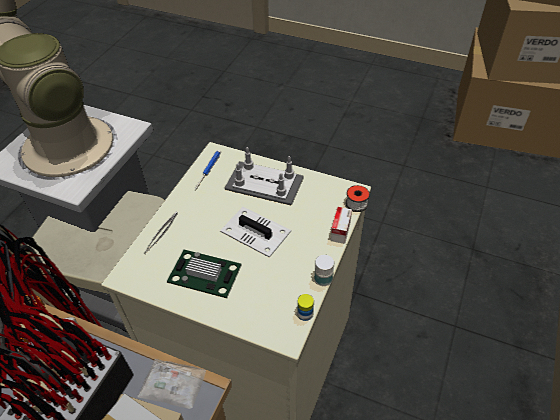

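View pics/top0.png

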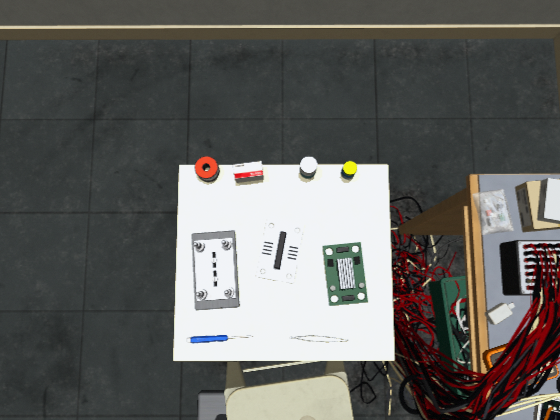

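The views show: base upper left in the top view (about 215,270), cover at (280,252) with its black handle, board at (345,274), bystanders along the top edge (row ~170). Next, measurement by masks.

```bash
cat > h.py <<'E'
import numpy as np,cv2
from rig import *
def ray(n,uv,z):
    m=camera_model(n);T=m["world_from_camera"]
    d=T[:3,:3]@np.array([(uv[0]-m["cx"])/m["fx"],-(uv[1]-m["cy"])/m["fy"],-1]);o=T[:3,3]
    return o+d*(z-o[2])/d[2]
def proj(n,p):
    m=camera_model(n);T=m["world_from_camera"];c=T[:3,:3].T@(np.asarray(p,float)-T[:3,3])
    return np.array([m["cx"]+m["fx"]*c[0]/-c[2],m["cy"]-m["fy"]*c[1]/-c[2]])
def rect(n,mask,z):
    cs,_=cv2.findContours(mask.astype(np.uint8),cv2.RETR_EXTERNAL,cv2.CHAIN_APPROX_NONE)
    c=max(cs,key=cv2.contourArea)[:,0]
    P=np.array([ray(n,q,z)[:2] for q in c],np.float32)
    return cv2.minAreaRect(P)
def box(sh,x0,y0,x1,y1):
    m=np.zeros(sh[:2],bool);m[y0:y1,x0:x1]=1;return m
E
python3 - <<'E'
from h import *
t=cv2.imread("pics/top0.png").astype(int);s=cv2.imread("pics/scene0.png").astype(int)
for n,I,bb in(("top",t,dict(board=(315,235,375,312),hand=(265,225,297,280),base=(185,225,245,315))),("scene",s,dict(board=(160,240,250,305),hand=(225,205,280,245),base=(220,145,310,208)))):
    b,g,r=I[...,0],I[...,1],I[...,2];v=I.max(2)
    M=dict(board=(g>r+15)&(v<140),hand=v<70,base=(v<140))
    for k,z in(("board",5),("hand",28),("base",8)):
        m=(M[k]&box(I.shape,*bb[k])).astype(np.uint8)
        if k!="hand": m=cv2.morphologyEx(m,cv2.MORPH_CLOSE,np.ones((5,5)))
        print(n,k,m.sum(),rect(n,m,z))
c=cv2.resize(t[220:320,180:380].astype(np.uint8),None,fx=4,fy=4,interpolation=cv2.INTER_CUBIC)
d=cv2.resize(s[140:300,160:310].astype(np.uint8),None,fx=3.6,fy=3.6,interpolation=cv2.INTER_CUBIC)
cv2.imwrite("pics/c1.png",c);cv2.imwrite("pics/c2.png",d)
E
```

```text
top board 1461 ((512.6505126953125, -218.60357666015625), (128.54498291015625, 82.52478790283203), 5.635167121887207)
top hand 107 ((561.9369506835938, -78.6946029663086), (12.023069381713867, 78.72985076904297), 79.34608459472656)
top base 730 ((521.2138671875, 61.12050247192383), (165.31658935546875, 93.71544647216797), 4.0684919357299805)
scene board 1137 ((509.0635986328125, -217.20327758789062), (129.23892211914062, 83.78246307373047), 5.3400726318359375)
scene hand 362 ((565.060302734375, -78.21334838867188), (41.75882339477539, 87.87194061279297), 78.91793060302734)
scene base 2496 ((509.32183837890625, 88.61285400390625), (213.86172485351562, 203.21075439453125), 21.6672306060791)
```

View pics/c1.png

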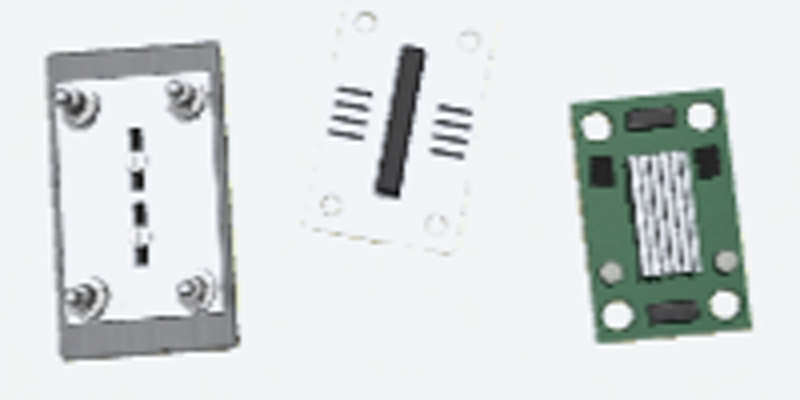

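View pics/c2.png

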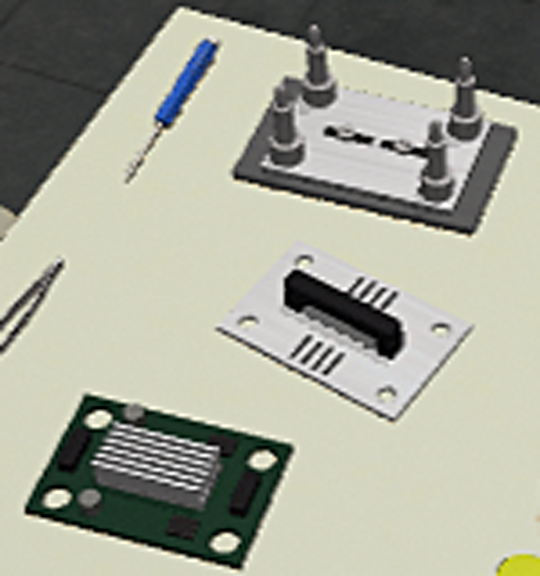

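The crops show the base with four standoff tips (top crop ≈ (66,92),(178,88),(79,298),(190,292)), the cover's handle tilted about −10.7°, and the board with its sink centred. All sizes match what's given. Next: the standoff tip positions, and planning the move to the board.

```bash
cat >> h.py <<'E'
from scipy.spatial.transform import Rotation as R
def pose():
    s=sense();q=s["ee_rot"];return s,np.array(s["eef_pos"]),R.from_quat([q[1],q[2],q[3],q[0]])
def plan(target,yaw,nmin=1):
    """rows (tool axes, move units) to target xyz and yaw of tool y (deg), tool straight down"""
    s,p,r=pose();a=np.radians(yaw);y=np.array([np.cos(a),np.sin(a),0]);z=np.array([0,0,-1.])
    g=R.from_matrix(np.c_[np.cross(y,z),y,z]);w=(r.inv()*g).as_rotvec();d=np.asarray(target)-p
    n=max(nmin,int(np.ceil(max(np.linalg.norm(d[:2])/24.5,abs(d[2])/24.5,np.abs(np.degrees(w)).max()/7.9))))
    n=max(n,1)
    for i in range(n):
        ri=r*R.from_rotvec(w*i/n);print([float(v) for v in np.round(np.r_[ri.inv().apply(d/n)/25,np.degrees(w/n)/8],3)])
def st():
    s,p,r=pose();m=r.as_matrix();print("t",round(s["time_s"],2),"p",p.round(2),"yaw",round(np.degrees(np.arctan2(m[1,1],m[0,1])),2),"tilt",np.degrees(m[:2,2]).round(2),"F",s["force"].round(2),"T",s["wrist_torque"].round(2),"w",round(s["grip_width"]*85.4,1),"g",round(s["grip_force"],1),"q6",s["joints"][5].round(2))
E
python3 - <<'E'
from h import *
T=(np.array([(66,92),(178,88),(79,298),(190,292)])+.5)/4-.5+[180,220]
S=(np.array([(315,30),(465,62),(283,88),(435,127)])+.5)/3.6-.5+[160,140]
a=np.radians(4.07);u=np.array([np.cos(a),np.sin(a)]);v=np.array([-u[1],u[0]])
for n,P in(("top",T),("scene",S)):
    W=np.array([ray(n,q,75)[:2] for q in P]);m=W.mean(0);d=m-[521.2,61.1];print(n,W.round(1).tolist(),m,d@u,d@v)
plan([511,-218,90],-84.5)
E
```

```text
top [[573.6, 92.3], [575.4, 35.0], [469.3, 83.4], [472.1, 27.4]] [522.61413125  59.52784326] 1.2989808304862713 -1.6685601088278061
scene [[467.7, 88.4], [568.6, 96.1], [472.2, 32.1], [573.6, 35.4]] [520.52210907  63.02261382] -0.5397234894801393 1.9658785691095937
[-0.643, -0.734, 0.166, -0.0, 0.0, 0.594]
[-0.702, -0.678, 0.166, -0.0, 0.0, 0.594]
[-0.756, -0.617, 0.166, -0.0, 0.0, 0.594]
[-0.804, -0.553, 0.166, -0.0, 0.0, 0.594]
[-0.847, -0.484, 0.166, -0.0, 0.0, 0.594]
[-0.885, -0.412, 0.166, -0.0, 0.0, 0.594]
[-0.916, -0.338, 0.166, -0.0, 0.0, 0.594]
[-0.94, -0.26, 0.166, -0.0, 0.0, 0.594]
[-0.959, -0.182, 0.166, -0.0, 0.0, 0.594]
[-0.971, -0.101, 0.166, -0.0, 0.0, 0.594]
[-0.976, -0.021, 0.166, -0.0, 0.0, 0.594]
[-0.974, 0.06, 0.166, -0.0, 0.0, 0.594]
[-0.966, 0.141, 0.166, -0.0, 0.0, 0.594]
[-0.951, 0.22, 0.166, -0.0, 0.0, 0.594]
[-0.929, 0.298, 0.166, -0.0, 0.0, 0.594]
[-0.901, 0.374, 0.166, -0.0, 0.0, 0.594]
[-0.867, 0.448, 0.166, -0.0, 0.0, 0.594]
[-0.827, 0.518, 0.166, -0.0, 0.0, 0.594]
[-0.781, 0.585, 0.166, -0.0, 0.0, 0.594]
[-0.73, 0.648, 0.166, -0.0, 0.0, 0.594]
[-0.674, 0.706, 0.165, -0.0, 0.0, 0.594]
[-0.613, 0.759, 0.165, -0.0, 0.0, 0.594]
[-0.548, 0.808, 0.165, -0.0, 0.0, 0.594]
[-0.479, 0.85, 0.165, -0.0, 0.0, 0.594]
[-0.407, 0.887, 0.165, -0.0, 0.0, 0.594]
[-0.332, 0.918, 0.165, -0.0, 0.0, 0.594]
[-0.255, 0.942, 0.165, -0.0, 0.0, 0.594]
[-0.176, 0.96, 0.165, -0.0, 0.0, 0.594]
[-0.096, 0.971, 0.165, -0.0, 0.0, 0.594]
[-0.015, 0.976, 0.165, -0.0, 0.0, 0.594]
[0.066, 0.974, 0.166, -0.0, 0.0, 0.594]
[0.147, 0.965, 0.166, -0.0, 0.0, 0.594]
[0.226, 0.949, 0.166, -0.0, 0.0, 0.594]
[0.304, 0.927, 0.166, -0.0, 0.0, 0.594]
```

```bash
python3 -m crank '[[[-0.64,-0.73,0.16,0,0,0.6,85],[-0.70,-0.68,0.16,0,0,0.6,85],[-0.76,-0.62,0.16,0,0,0.6,85],[-0.80,-0.55,0.16,0,0,0.6,85],[-0.85,-0.48,0.16,0,0,0.6,85],[-0.88,-0.41,0.16,0,0,0.6,85],[-0.92,-0.34,0.16,0,0,0.6,85],[-0.94,-0.26,0.16,0,0,0.6,85]]]' 40
python3 -m crank '[[[-0.96,-0.18,0.16,0,0,0.6,85],[-0.97,-0.10,0.16,0,0,0.6,85],[-0.98,-0.02,0.16,0,0,0.6,85],[-0.97,0.06,0.16,0,0,0.6,85],[-0.97,0.14,0.16,0,0,0.6,85],[-0.95,0.22,0.16,0,0,0.6,85],[-0.93,0.30,0.16,0,0,0.6,85],[-0.90,0.37,0.16,0,0,0.6,85]]]'
python3 -m crank '[[[-0.87,0.45,0.16,0,0,0.6,85],[-0.83,0.52,0.16,0,0,0.6,85],[-0.78,0.58,0.16,0,0,0.6,85],[-0.73,0.65,0.16,0,0,0.6,85],[-0.67,0.71,0.16,0,0,0.6,85],[-0.61,0.76,0.16,0,0,0.6,85],[-0.55,0.81,0.16,0,0,0.6,85],[-0.48,0.85,0.16,0,0,0.6,85]]]'
python3 -m crank '[[[-0.41,0.89,0.16,0,0,0.6,60],[-0.33,0.92,0.16,0,0,0.6,60],[-0.25,0.94,0.16,0,0,0.6,60],[-0.18,0.96,0.16,0,0,0.6,60],[-0.10,0.97,0.16,0,0,0.6,60],[-0.01,0.98,0.16,0,0,0.6,60],[0.07,0.97,0.16,0,0,0.6,60],[0.15,0.96,0.16,0,0,0.6,60]]]'
python3 - <<'E'
from h import *
st();plan([511,-218,50],-84.5)
E
```

```text
time_s: 0.9
eef_pos: [209.1, 339.2, 199.0]
ee_rot: [-0.0, 0.434, 0.901, -0.0]
force: [0.8, 0.0, 0.6]
grip_width: 0.995
grip_force: 0.0
time_s: 1.7
eef_pos: [300.5, 166.6, 167.0]
ee_rot: [-0.0, 0.706, 0.708, -0.0]
force: [-0.0, -0.5, -0.0]
grip_width: 0.995
grip_force: 0.0
time_s: 2.5
eef_pos: [390.9, -6.5, 135.0]
ee_rot: [-0.0, 0.9, 0.437, -0.0]
force: [-0.1, 0.8, -0.1]
grip_width: 0.997
grip_force: 0.0
time_s: 3.3
eef_pos: [480.3, -179.9, 102.8]
ee_rot: [-0.0, 0.993, 0.116, -0.0]
force: [0.1, -0.1, -0.7]
grip_width: 0.705
grip_force: 0.0
t 3.3 p [ 480.25 -179.89  102.81] yaw -76.63 tilt [-0.03  0.03] F [ 0.12 -0.13 -0.72] T [-0.   -0.03  0.04] w 60.2 g 0.0 q6 0.75
[0.282, 0.59, 0.704, -0.001, 0.001, 0.328]
[0.308, 0.576, 0.704, -0.001, 0.001, 0.328]
[0.334, 0.561, 0.704, -0.001, 0.001, 0.328]
```

```bash
python3 -m crank '[[[0.28,0.59,0.7,0,0,0.33,55],[0.31,0.58,0.7,0,0,0.33,55],[0.33,0.56,0.7,0,0,0.33,55],[0,0,0.3,0,0,0,55],[0,0,0.3,0,0,0,55],[0,0,0,0,0,0,55],[0,0,0,0,0,0,55],[0,0,0,0,0,0,55]]]'
python3 - <<'E'
from h import *
st()
t=capture("top");s=capture("scene")
u,v=proj("top",[511,-218,10]).astype(int)
a=cv2.resize(t[v-50:v+50,u-50:u+50],None,fx=4,fy=4,interpolation=2)
u,v=proj("scene",[511,-218,10]).astype(int)
b=cv2.resize(s[v-50:v+50,u-50:u+50],None,fx=4,fy=4,interpolation=2)
cv2.imwrite("pics/g1.png",np.hstack([a,b]))
E
```

```text
time_s: 4.1
eef_pos: [511.1, -217.0, 36.6]
ee_rot: [0.0, 0.999, 0.05, 0.0]
force: [0.0, -0.0, -0.3]
grip_width: 0.646
grip_force: 0.0
t 4.1 p [ 511.06 -217.05   36.6 ] yaw -84.31 tilt [ 0.06 -0.04] F [ 0.04 -0.03 -0.33] T [ 0.01 -0.    0.02] w 55.2 g 0.0 q6 0.86
```

View pics/g1.png

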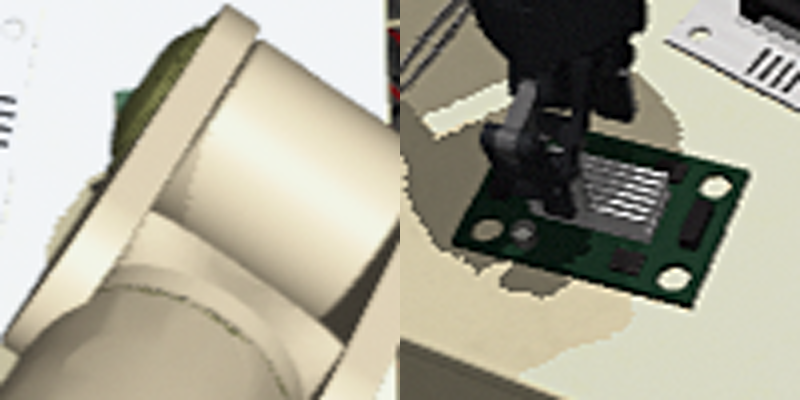

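The scene half shows the near finger's end at about crop (560,215), close to the sink's left half (sink front edge (535,205)–(655,240)). I'll check it by projection.

```bash
python3 - <<'E'
from h import *
u,v=proj("scene",[511,-218,10]).astype(int)
f=lambda p:((proj("scene",p)-[u-50,v-50]+.5)*4-.5+[400,0]).round(0)
a=np.radians(5.6);c=np.array([511,-218.]);X=np.array([np.cos(a),np.sin(a)]);Y=np.array([-X[1],X[0]])
for n,x,y,z in(("sinkFL",-32,-15,5),("sinkFR",32,-15,5),("sinkBRtop",32,15,25),("boardNearR",65,-42,5),("boardL",-65,-42,5),("fingtip in L",-11,-27.5,39),("tip in R",11,-27.5,39),("tip out L",-11,-40,39),("tip out R",11,-40,39)):
    print(n,f(np.r_[c+X*x+Y*y,z]))
E
```

```text
sinkFL [534. 217.]
sinkFR [651. 247.]
sinkBRtop [669. 176.]
boardNearR [693. 307.]
boardL [452. 244.]
fingtip in L [553. 207.]
tip in R [594. 218.]
tip out L [542. 228.]
tip out R [584. 238.]
```

Consistent within a few mm, and the error is on the safe side (away from the chips). Descending.

```bash
python3 -m crank '[[[0,0,0.3,0,0,0,50],[0,0,0.3,0,0,0,50],[0,0,0.2,0,0,0,50],[0,0,0.2,0,0,0,50],[0,0,0.14,0,0,0,50],[0,0,0,0,0,0,50],[0,0,0,0,0,0,50],[0,0,0,0,0,0,50]]]'
python3 -m crank '[[[0,0,0,0,0,0,35],[0,0,0,0,0,0,35],[0,0,0,0,0,0,25],[0,0,0,0,0,0,25],[0,0,0,0,0,0,20],[0,0,0,0,0,0,20],[0,0,0,0,0,0,20],[0,0,0,0,0,0,20]]]' 50
python3 - <<'E'
from h import *
st()
E
```

```text
time_s: 5.0
eef_pos: [511.0, -217.3, 7.6]
ee_rot: [0.0, 0.999, 0.049, 0.0]
force: [0.3, 0.5, -0.7]
grip_width: 0.585
grip_force: 0.0
time_s: 5.8
eef_pos: [511.1, -217.3, 7.7]
ee_rot: [0.0, 0.999, 0.049, 0.0]
force: [0.0, 0.8, 5.8]
grip_width: 0.335
grip_force: 51.0
t 5.8 p [ 511.1  -217.31    7.69] yaw -84.34 tilt [ 0.04 -0.02] F [0.02 0.83 5.83] T [ 0.08  0.13 -0.02] w 28.6 g 51.0 q6 0.86
```

```bash
python3 -m crank '[[[0,0,-0.4,0,0,0,20],[0,0,-0.7,0,0,0,20],[0,0,-1,0,0,0,20],[0,0,-1,0,0,0,20],[0,0,-1,0,0,0,20],[0,0,0,0,0,0,20],[0,0,0,0,0,0,20],[0,0,0,0,0,0,20]]]'
python3 - <<'E'
from h import *
st();plan([521,61.5,110],-85.93,13)
E
```

```text
time_s: 6.6
eef_pos: [510.2, -216.7, 108.5]
ee_rot: [-0.001, 0.999, 0.049, -0.001]
force: [-1.0, 0.4, -2.0]
grip_width: 0.335
grip_force: 50.2
t 6.6 p [ 510.21 -216.73  108.46] yaw -84.34 tilt [-0.12  0.08] F [-0.99  0.44 -2.05] T [ 0.01 -0.02 -0.07] w 28.6 g 50.2 q6 0.86
[0.117, -0.849, -0.004, -0.001, 0.001, 0.015]
[0.116, -0.849, -0.004, -0.001, 0.001, 0.015]
[0.114, -0.849, -0.004, -0.001, 0.001, 0.015]
[0.112, -0.849, -0.004, -0.001, 0.001, 0.015]
[0.11, -0.85, -0.004, -0.001, 0.001, 0.015]
[0.108, -0.85, -0.004, -0.001, 0.001, 0.015]
[0.107, -0.85, -0.004, -0.001, 0.001, 0.015]
[0.105, -0.85, -0.004, -0.001, 0.001, 0.015]
[0.103, -0.851, -0.004, -0.001, 0.001, 0.015]
[0.101, -0.851, -0.004, -0.001, 0.001, 0.015]
[0.099, -0.851, -0.004, -0.001, 0.001, 0.015]
[0.098, -0.851, -0.005, -0.001, 0.001, 0.015]
[0.096, -0.851, -0.005, -0.001, 0.001, 0.015]
```

```bash
python3 -m crank '[[[0.11,-0.4,0,0,0,0.02,20],[0.11,-0.85,0,0,0,0.02,20],[0.11,-0.85,0,0,0,0.02,20],[0.11,-0.85,0,0,0,0.02,20],[0.11,-0.85,0,0,0,0.02,20],[0.11,-0.85,0,0,0,0.02,20],[0.11,-0.85,0,0,0,0.02,20],[0.11,-0.85,0,0,0,0.02,20]]]'
python3 -m crank '[[[0.1,-0.85,0,0,0,0.02,20],[0.1,-0.85,0,0,0,0.02,20],[0.1,-0.85,0,0,0,0,20],[0.1,-0.85,0,0,0,0,20],[0.1,-0.85,0,0,0,0,20],[0.05,-0.4,0,0,0,0,20],[0,0,0,0,0,0,20],[0,0,0,0,0,0,20]]]'
python3 - <<'E'
from h import *
st();plan([521,61.5,110],-85.93,1)
s=capture("scene");t=capture("top")
u,v=proj("scene",[520,60,60]).astype(int)
cv2.imwrite("pics/g2.png",np.hstack([cv2.resize(s[v-50:v+50,u-50:u+50],None,fx=5,fy=5,interpolation=2)]))
E
```

```text
time_s: 7.4
eef_pos: [518.3, -55.4, 109.1]
ee_rot: [-0.0, 0.999, 0.038, -0.001]
force: [-0.1, 0.2, -1.8]
grip_width: 0.34
grip_force: 50.2
time_s: 8.2
eef_pos: [523.9, 59.5, 109.5]
ee_rot: [0.0, 0.999, 0.035, -0.0]
force: [-0.3, -0.1, -1.6]
grip_width: 0.334
grip_force: 50.2
t 8.2 p [523.95  59.5  109.5 ] yaw -85.94 tilt [-0.03 -0.01] F [-0.28 -0.08 -1.56] T [ 0.02 -0.02  0.02] w 28.5 g 50.2 q6 1.39
[-0.112, -0.088, -0.02, 0.001, 0.004, -0.001]
```

View pics/g2.png

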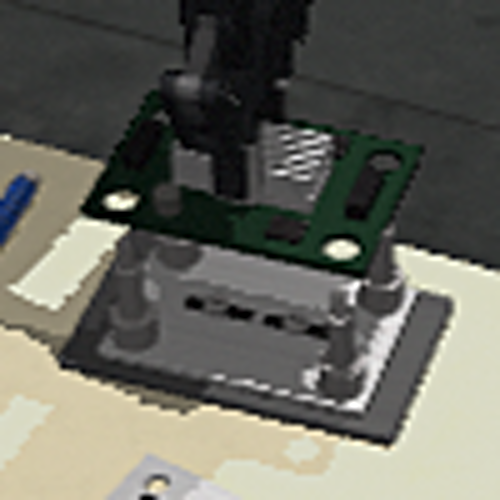

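The board is held level above the standoffs, its corners at about crop (85,215), (365,272), (420,150). Now measure its offset from the pins in the same view.

```bash
python3 - <<'E'
from h import *
s=capture("scene").astype(int)
b,g,r=s[...,0],s[...,1],s[...,2]
u,v=proj("scene",[522,60,106]).astype(int)
m=((g>r+12)&(g>b+5)&(s.max(2)<140)&box(s.shape,u-45,v-30,u+45,v+45)).astype(np.uint8)
m=cv2.morphologyEx(m,cv2.MORPH_CLOSE,np.ones((5,5)))
print(m.sum(),rect("scene",m,106.8));st()
E
```

```text
734 ((523.0317993164062, 59.96341323852539), (128.8168182373047, 84.91310119628906), 4.429836750030518)
t 8.35 p [524.11  59.08 109.73] yaw -86.0 tilt [-0.01 -0.01] F [ 0.52 -0.44 -1.71] T [-0.04  0.03 -0.06] w 28.9 g 50.2 q6 1.39
```

```bash
python3 -m crank '[[[-0.07,-0.07,0.2,0,0,0,20],[0,0,0.3,0,0,0,20],[0,0,0.2,0,0,0,20],[0,0,0.2,0,0,0,20],[0,0,0.2,0,0,0,20],[0,0,0.14,0,0,0,20],[0,0,0,0,0,0,20],[0,0,0,0,0,0,20]]]'
python3 - <<'E'
from h import *
st()
E
```

```text
time_s: 9.15
eef_pos: [522.3, 61.5, 78.9]
ee_rot: [0.0, 0.999, 0.035, 0.0]
force: [-0.1, 0.7, -1.9]
grip_width: 0.337
grip_force: 50.2
t 9.15 p [522.31  61.45  78.87] yaw -85.94 tilt [ 0.01 -0.  ] F [-0.07  0.67 -1.89] T [ 0.05 -0.04  0.02] w 28.8 g 50.2 q6 1.39
```

Underside is near 71, no contact. Down 5 mm more, then feel along ±x.

```bash
python3 -m crank '[[[0,0,0.1,0,0,0,20],[0,0,0.1,0,0,0,20],[0,0,0,0,0,0,20],[0.04,0,0,0,0,0,20],[0.04,0,0,0,0,0,20],[0.04,0,0,0,0,0,20],[0,0,0,0,0,0,20],[0,0,0,0,0,0,20]]]'
python3 -c "from h import *;st()"
python3 -m crank '[[[0.03,0,0,0,0,0,20],[0.03,0,0,0,0,0,20],[0,0,0,0,0,0,20],[0,0,0,0,0,0,20],[0,0,0,0,0,0,20],[0,0,0,0,0,0,20],[0,0,0,0,0,0,20],[0,0,0,0,0,0,20]]]'
python3 -c "from h import *;st()"
```

```text
time_s: 9.95
eef_pos: [524.8, 61.8, 73.7]
ee_rot: [-0.0, 0.999, 0.035, -0.001]
force: [-4.2, 0.3, -0.1]
grip_width: 0.342
grip_force: 50.3
t 9.95 p [524.76  61.77  73.65] yaw -85.93 tilt [-0.07  0.01] F [-4.23  0.33 -0.14] T [0.09 0.72 0.07] w 29.2 g 50.3 q6 1.4
time_s: 10.75
eef_pos: [525.0, 62.0, 73.3]
ee_rot: [-0.0, 0.999, 0.036, -0.002]
force: [-9.6, 0.8, 2.5]
grip_width: 0.337
grip_force: 50.6
t 10.75 p [524.99  61.98  73.29] yaw -85.92 tilt [-0.27  0.01] F [-9.65  0.8   2.45] T [-0.01  1.73  0.11] w 28.8 g 50.6 q6 1.4
```

Contact on +x at about 524.3. Now −x.

```bash
python3 -m crank '[[[-0.12,0,0,0,0,0,20],[-0.1,0,0,0,0,0,20],[-0.08,0,0,0,0,0,20],[-0.06,0,0,0,0,0,20],[-0.05,0,0,0,0,0,20],[0,0,0,0,0,0,20],[0,0,0,0,0,0,20],[0,0,0,0,0,0,20]]]'
python3 -c "from h import *;st()"
python3 -m crank '[[[-0.03,0,0,0,0,0,20],[-0.03,0,0,0,0,0,20],[0,0,0,0,0,0,20],[0,0,0,0,0,0,20],[0,0,0,0,0,0,20],[0,0,0,0,0,0,20],[0,0,0,0,0,0,20],[0,0,0,0,0,0,20]]]'
python3 -c "from h import *;st()"
```

```text
time_s: 11.55
eef_pos: [517.6, 61.1, 74.1]
ee_rot: [0.0, 0.999, 0.035, 0.002]
force: [5.2, 1.3, -3.8]
grip_width: 0.335
grip_force: 49.9
t 11.55 p [517.56  61.09  74.12] yaw -85.95 tilt [0.18 0.  ] F [ 5.15  1.34 -3.82] T [ 0.26 -0.8   0.11] w 28.6 g 49.9 q6 1.39
time_s: 12.35
eef_pos: [517.4, 61.1, 74.4]
ee_rot: [-0.0, 0.999, 0.035, 0.003]
force: [12.1, 3.5, -7.2]
grip_width: 0.339
grip_force: 49.9
t 12.35 p [517.38  61.09  74.36] yaw -85.96 tilt [0.38 0.02] F [12.07  3.48 -7.2 ] T [ 0.58 -1.86  0.16] w 29.0 g 49.9 q6 1.39
```

```bash
python3 -m crank '[[[0.12,0,0,0,0,0,20],[0.12,0,0,0,0,0,20],[0,-0.08,0,0,0,0,20],[0,-0.08,0,0,0,0,20],[0,-0.06,0,0,0,0,20],[0,-0.04,0,0,0,0,20],[0,0,0,0,0,0,20],[0,0,0,0,0,0,20]]]'
python3 -c "from h import *;st()"
python3 -m crank '[[[0,0.08,0,0,0,0,20],[0,0.1,0,0,0,0,20],[0,0.1,0,0,0,0,20],[0,0.08,0,0,0,0,20],[0,0.06,0,0,0,0,20],[0,0,0,0,0,0,20],[0,0,0,0,0,0,20],[0,0,0,0,0,0,20]]]'
python3 -c "from h import *;st()"
```

```text
time_s: 13.15
eef_pos: [520.4, 67.6, 73.8]
ee_rot: [0.0, 0.999, 0.035, -0.0]
force: [-0.7, -3.1, -1.5]
grip_width: 0.337
grip_force: 50.7
t 13.15 p [520.39  67.6   73.77] yaw -85.94 tilt [-0.02 -0.02] F [-0.69 -3.05 -1.51] T [-0.62  0.15  0.07] w 28.8 g 50.7 q6 1.41
time_s: 13.95
eef_pos: [521.2, 59.1, 73.8]
ee_rot: [-0.002, 0.999, 0.035, 0.0]
force: [0.7, 11.8, -1.2]
grip_width: 0.339
grip_force: 51.0
t 13.95 p [521.16  59.15  73.78] yaw -85.95 tilt [0.01 0.19] F [ 0.7  11.79 -1.18] T [ 1.93 -0.14  0.08] w 29.0 g 51.0 q6 1.39
```

Centre found at about (521.0, 63.5). Centre the board there and go down past the upper shoulders.

```bash
python3 -m crank '[[[0.01,-0.12,0,0,0,0,20],[0.01,-0.12,0,0,0,0,20],[0,0,0,0,0,0,20],[0,0,0,0,0,0,20],[0,0,0,0,0,0,20],[0,0,0,0,0,0,20],[0,0,0,0,0,0,20],[0,0,0,0,0,0,20]]]'
python3 -c "from h import *;st()"
```

```text
time_s: 14.75
eef_pos: [521.3, 63.3, 73.8]
ee_rot: [0.0, 0.999, 0.035, -0.0]
force: [0.4, -0.3, -1.1]
grip_width: 0.335
grip_force: 50.9
t 14.75 p [521.34  63.35  73.78] yaw -85.95 tilt [-0. -0.] F [ 0.4  -0.27 -1.12] T [ 0.03  0.01 -0.01] w 28.6 g 50.9 q6 1.4
```

```bash
python3 -m crank '[[[-0.01,-0.01,0.1,0,0,0,20],[0,0,0.1,0,0,0,20],[0,0,0.1,0,0,0,20],[0,0,0.1,0,0,0,20],[0,0,0.1,0,0,0,20],[0,0,0,0,0,0,20],[0,0,0,0,0,0,20],[0,0,0,0,0,0,20]]]'
python3 -c "from h import *;st()"
```

```text
time_s: 15.55
eef_pos: [521.2, 63.6, 61.4]
ee_rot: [0.0, 0.999, 0.035, 0.0]
force: [-0.4, 0.6, -1.7]
grip_width: 0.342
grip_force: 50.9
t 15.55 p [521.15  63.63  61.4 ] yaw -85.94 tilt [ 0.01 -0.  ] F [-0.4   0.56 -1.73] T [-0.04 -0.03 -0.02] w 29.2 g 50.9 q6 1.4
```

```bash
python3 -m crank '[[[0,0,0.2,0,0,0,20],[0,0,0.2,0,0,0,20],[0,0,0.2,0,0,0,20],[0,0,0.2,0,0,0,20],[0,0,0.06,0,0,0,20],[0,0,0,0,0,0,20],[0,0,0,0,0,0,20],[0,0,0,0,0,0,20]]]'
python3 -c "from h import *;st()"
python3 -m crank '[[[0,0,0.04,0,0,0,20],[0,0,0.04,0,0,0,20],[0,0,0.04,0,0,0,20],[0,0,0.04,0,0,0,20],[0,0,0,0,0,0,20],[0,0,0,0,0,0,20],[0,0,0,0,0,0,20],[0,0,0,0,0,0,20]]]'
python3 -c "from h import *;st()"
```

```text
time_s: 16.35
eef_pos: [521.2, 63.6, 40.0]
ee_rot: [0.0, 0.999, 0.035, 0.0]
force: [-0.0, 0.8, -1.6]
grip_width: 0.338
grip_force: 50.9
t 16.35 p [521.2   63.63  40.01] yaw -85.94 tilt [ 0.02 -0.  ] F [-0.04  0.79 -1.59] T [ 0.03  0.05 -0.01] w 28.9 g 50.9 q6 1.4
time_s: 17.15
eef_pos: [521.2, 63.6, 37.6]
ee_rot: [0.0, 0.999, 0.036, 0.0]
force: [-9.1, -0.4, 19.8]
grip_width: 0.342
grip_force: 53.6
t 17.15 p [521.16  63.61  37.59] yaw -85.92 tilt [ 0.03 -0.02] F [-9.11 -0.35 19.79] T [-0.07  1.49 -0.07] w 29.2 g 53.6 q6 1.4
```

Seated at TCP 37.6 with 20 N, where expected (underside 30). Ease off, release, rise.

```bash
python3 -m crank '[[[0,0,-0.04,0,0,0,20],[0,0,-0.02,0,0,0,20],[0,0,0,0,0,0,20],[0,0,0,0,0,0,50],[0,0,0,0,0,0,50],[0,0,0,0,0,0,50],[0,0,0,0,0,0,50],[0,0,0,0,0,0,50]]]'
python3 -c "from h import *;st()"
python3 -m crank '[[[0,0,-0.3,0,0,0,50],[0,0,-0.7,0,0,0,50],[0,0,-1,0,0,0,50],[0,0,-1,0,0,0,50],[0,0,-0.5,0,0,0,50],[0,0,0,0,0,0,50],[0,0,0,0,0,0,50],[0,0,0,0,0,0,50]]]'
python3 - <<'E'
from h import *
st();plan([560.5,-78.2,60],-100.65,6)
E
```

```text
time_s: 17.95
eef_pos: [521.1, 63.6, 37.2]
ee_rot: [-0.0, 0.999, 0.035, -0.0]
force: [-0.9, 0.4, -0.6]
grip_width: 0.586
grip_force: 0.0
t 17.95 p [521.06  63.64  37.22] yaw -85.94 tilt [-0.  0.] F [-0.9   0.44 -0.65] T [-0.    0.01  0.03] w 50.0 g 0.0 q6 1.4
time_s: 18.75
eef_pos: [520.5, 63.7, 123.6]
ee_rot: [-0.0, 0.999, 0.035, -0.001]
force: [-0.8, -0.2, 0.9]
grip_width: 0.586
grip_force: 0.0
t 18.75 p [520.48  63.66 123.6 ] yaw -85.95 tilt [-0.12  0.01] F [-0.78 -0.19  0.86] T [ 0.06 -0.02  0.04] w 50.0 g 0.0 q6 1.4
[0.172, 0.825, 0.363, -0.0, 0.002, 0.263]
[0.202, 0.818, 0.363, -0.0, 0.002, 0.263]
[0.231, 0.81, 0.363, -0.0, 0.002, 0.263]
[0.261, 0.801, 0.363, -0.0, 0.002, 0.263]
[0.29, 0.791, 0.363, -0.0, 0.002, 0.263]
[0.319, 0.78, 0.363, -0.0, 0.002, 0.263]
[0.347, 0.768, 0.363, -0.0, 0.002, 0.263]
```

```bash
python3 -m crank '[[[0.17,0.82,0.3,0,0,0.26,50],[0.2,0.82,0.36,0,0,0.26,50],[0.23,0.81,0.36,0,0,0.26,50],[0.26,0.8,0.36,0,0,0.26,45],[0.29,0.79,0.36,0,0,0.26,45],[0.32,0.78,0.36,0,0,0.26,45],[0.35,0.73,0.36,0,0,0.26,45],[0,0,0,0,0,0,45]]]'
python3 - <<'E'
from h import *
st();plan([560.5,-77.2,40],-100.65,1)
E
```

```text
time_s: 19.55
eef_pos: [561.2, -79.0, 61.4]
ee_rot: [-0.0, 0.996, -0.093, -0.001]
force: [0.7, -0.2, -0.0]
grip_width: 0.53
grip_force: 0.0
t 19.55 p [561.15 -79.01  61.4 ] yaw -100.69 tilt [-0.14  0.03] F [ 0.68 -0.25 -0.03] T [ 0.02 -0.02  0.04] w 45.3 g 0.0 q6 1.41
[-0.037, -0.066, 0.856, -0.001, 0.018, -0.005]
```

```bash
python3 -m crank '[[[-0.03,-0.06,0.6,0,0,0,45],[0,0,0.6,0,0,0,45],[0,0,0.4,0,0,0,45],[0,0,0.3,0,0,0,45],[0,0,0.14,0,0,0,45],[0,0,0.1,0,0,0,45],[0,0,0,0,0,0,45],[0,0,0,0,0,0,45]]]'
python3 -c "from h import *;st()"
python3 -m crank '[[[0,0,0,0,0,0,25],[0,0,0,0,0,0,25],[0,0,0,0,0,0,15],[0,0,0,0,0,0,15],[0,0,0,0,0,0,5],[0,0,0,0,0,0,5],[0,0,0,0,0,0,5],[0,0,0,0,0,0,5]]]' 50
python3 -c "from h import *;st()"
```

```text
time_s: 20.35
eef_pos: [561.2, -75.6, 10.2]
ee_rot: [0.0, 0.996, -0.091, 0.0]
force: [-0.3, -0.0, 0.5]
grip_width: 0.527
grip_force: 0.0
t 20.35 p [561.2  -75.61  10.17] yaw -100.5 tilt [ 0.03 -0.01] F [-0.33 -0.03  0.49] T [-0.03 -0.01  0.  ] w 45.0 g 0.0 q6 1.41
time_s: 21.15
eef_pos: [561.2, -75.8, 10.1]
ee_rot: [0.0, 0.996, -0.092, 0.0]
force: [-2.1, -2.2, 5.1]
grip_width: 0.15
grip_force: 50.4
t 21.15 p [561.16 -75.76  10.14] yaw -100.5 tilt [ 0.03 -0.02] F [-2.14 -2.16  5.14] T [-0.31  0.29 -0.04] w 12.8 g 50.4 q6 1.41
```

```bash
python3 -m crank '[[[0,0,-0.4,0,0,0,5],[0,0,-0.8,0,0,0,5],[0,0,-1,0,0,0,5],[0,0,-1,0,0,0,5],[0,0,-1,0,0,0,5],[0,0,0,0,0,0,5],[0,0,0,0,0,0,5],[0,0,0,0,0,0,5]]]'
python3 - <<'E'
from h import *
st();plan([521.1,63.5,113],-85.94,7)
E
```

```text
time_s: 21.95
eef_pos: [560.2, -75.2, 113.3]
ee_rot: [-0.0, 0.996, -0.092, -0.001]
force: [0.0, 1.0, -2.5]
grip_width: 0.15
grip_force: 49.4
t 21.95 p [560.19 -75.2  113.25] yaw -100.5 tilt [-0.15  0.06] F [ 0.    0.96 -2.48] T [-0.05  0.03  0.04] w 12.8 g 49.4 q6 1.41
[-0.364, -0.739, 0.003, -0.001, 0.003, -0.26]
[-0.337, -0.751, 0.003, -0.001, 0.003, -0.26]
[-0.31, -0.763, 0.002, -0.001, 0.003, -0.26]
[-0.282, -0.774, 0.002, -0.001, 0.003, -0.26]
[-0.253, -0.783, 0.002, -0.001, 0.003, -0.26]
[-0.225, -0.792, 0.002, -0.001, 0.003, -0.26]
[-0.196, -0.8, 0.002, -0.001, 0.003, -0.26]
```

```bash
python3 -m crank '[[[-0.36,-0.74,0,0,0,-0.26,5],[-0.34,-0.75,0,0,0,-0.26,5],[-0.31,-0.76,0,0,0,-0.26,5],[-0.28,-0.77,0,0,0,-0.26,5],[-0.25,-0.78,0,0,0,-0.26,5],[-0.22,-0.79,0,0,0,-0.26,5],[-0.2,-0.8,0,0,0,-0.26,5],[0,0,0,0,0,0,5]]]'
python3 -m crank '[[[0,0,0,0,0,0,5],[0,0,0,0,0,0,5],[0,0,0,0,0,0,5],[0,0,0,0,0,0,5],[0,0,0,0,0,0,5],[0,0,0,0,0,0,5],[0,0,0,0,0,0,5],[0,0,0,0,0,0,5]]]'
python3 - <<'E'
from h import *
s=capture("scene");st();plan([521.1,63.5,113],-85.94,1)
cv2.imwrite("pics/s3.png",s)
u,v=proj("scene",[520,60,70]).astype(int);print(u,v)
cv2.imwrite("pics/g3.png",cv2.resize(s[v-50:v+50,u-60:u+60],None,fx=6,fy=6,interpolation=2))
E
```

```text
time_s: 22.75
eef_pos: [520.7, 64.8, 113.5]
ee_rot: [-0.0, 0.999, 0.037, -0.001]
force: [0.6, 0.9, -3.5]
grip_width: 0.153
grip_force: 49.4
time_s: 23.55
eef_pos: [522.0, 62.8, 114.8]
ee_rot: [0.0, 0.999, 0.035, 0.0]
force: [0.3, 0.1, -3.1]
grip_width: 0.153
grip_force: 49.4
t 23.6 p [522.02  62.85 114.8 ] yaw -85.94 tilt [-0.  0.] F [ 0.17 -0.19 -1.64] T [-0.04  0.01 -0.02] w 12.7 g 49.4 q6 1.4
[-0.035, -0.028, 0.072, -0.0, 0.0, -0.0]
262 163
```

View pics/g3.png

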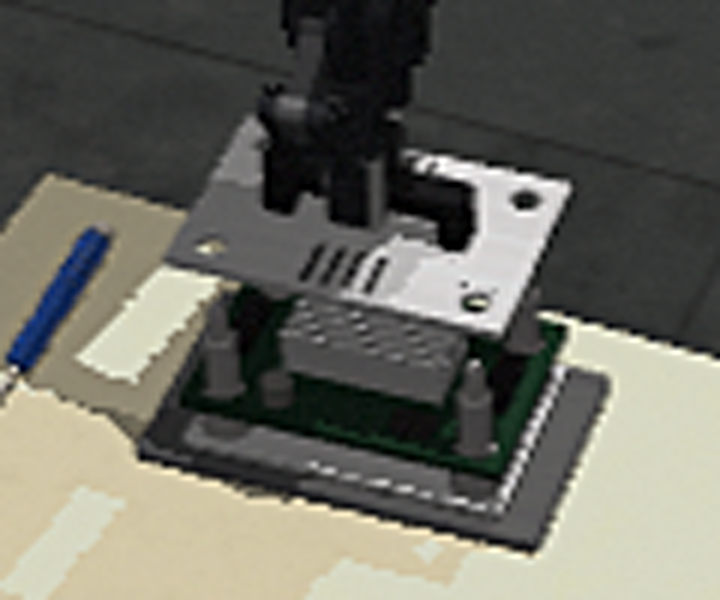

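The board is seated and the cover is held level; its holes show at crop (475,301), (210,247), (525,199), the near pin tips at (474,362), (215,297).

```bash
python3 - <<'E'
from h import *
f=lambda q:(np.array(q)+.5)/6-.5+[202,113]
a=np.radians(4.06);X=np.array([np.cos(a),np.sin(a)]);Y=np.array([-X[1],X[0]])
for q,k in(((475,301),51*X-29*Y),((210,247),-51*X-29*Y),((525,199),51*X+29*Y)):
    print("cover",ray("scene",f(q),108.7)[:2]-k)
for q,k in(((474,362),51*X-29*Y),((215,297),-51*X-29*Y)):
    print("pins",ray("scene",f(q),75.5)[:2]-k)
E
```

```text
cover [520.66381304  63.99389274]
cover [521.23557037  61.7558851 ]
cover [520.69497314  63.572327  ]
pins [518.71830249  66.14578298]
pins [516.64182446  69.36442424]
```

Cover offset from the TCP matches the board's, so the same TCP target applies. Lower until the tips just enter the holes.

```bash
python3 -m crank '[[[-0.035,-0.03,0.3,0,0,0,5],[0,0,0.3,0,0,0,5],[0,0,0.2,0,0,0,5],[0,0,0.15,0,0,0,5],[0,0,0.1,0,0,0,5],[0,0,0.1,0,0,0,5],[0,0,0.07,0,0,0,5],[0,0,0,0,0,0,5]]]'
python3 -c "from h import *;st()"
```

```text
time_s: 24.4
eef_pos: [521.0, 63.5, 84.2]
ee_rot: [0.0, 0.999, 0.035, -0.0]
force: [-0.5, -0.4, -2.3]
grip_width: 0.151
grip_force: 49.4
t 24.4 p [521.04  63.52  84.15] yaw -85.94 tilt [-0.01 -0.  ] F [-0.47 -0.44 -2.32] T [ 0.02 -0.01  0.  ] w 12.9 g 49.4 q6 1.4
```

```bash
python3 -m crank '[[[0,0,0.02,0,0,0,5],[0,0,0.02,0,0,0,5],[0,0,0,0,0,0,5],[0,0,0,0,0,0,5],[0,0,0,0,0,0,5],[0,0,0,0,0,0,5],[0,0,0,0,0,0,5],[0,0,0,0,0,0,5]]]'
python3 -c "from h import *;st()"
```

```text
time_s: 25.2
eef_pos: [521.1, 63.5, 83.3]
ee_rot: [0.0, 0.999, 0.035, 0.0]
force: [-0.3, -0.2, -1.5]
grip_width: 0.15
grip_force: 49.4
t 25.2 p [521.12  63.52  83.31] yaw -85.94 tilt [ 0. -0.] F [-0.27 -0.21 -1.52] T [ 0.02 -0.01 -0.04] w 12.8 g 49.4 q6 1.4
```

```bash
python3 -m crank '[[[0,0,0.03,0,0,0,5],[0,0,0.03,0,0,0,5],[0,0,0.03,0,0,0,5],[0,0,0.03,0,0,0,5],[0,0,0,0,0,0,5],[0,0,0,0,0,0,5],[0,0,0,0,0,0,5],[0,0,0,0,0,0,5]]]'
python3 -c "from h import *;st()"
```

```text
time_s: 26.0
eef_pos: [521.1, 63.5, 80.3]
ee_rot: [-0.0, 0.999, 0.035, 0.0]
force: [0.4, 0.0, -3.2]
grip_width: 0.148
grip_force: 49.4
t 26.0 p [521.13  63.52  80.32] yaw -85.94 tilt [0. 0.] F [ 0.44  0.04 -3.19] T [ 0.01  0.02 -0.01] w 12.7 g 49.4 q6 1.4
```

```bash
python3 -m crank '[[[0,0,0.06,0,0,0,5],[0,0,0.06,0,0,0,5],[0,0,0.06,0,0,0,5],[0,0,0.06,0,0,0,5],[0,0,0.06,0,0,0,5],[0,0,0.04,0,0,0,5],[0,0,0,0,0,0,5],[0,0,0,0,0,0,5]]]'
python3 -c "from h import *;st()"
python3 -m crank '[[[0,0,0.03,0,0,0,5],[0,0,0.03,0,0,0,5],[0,0,0.03,0,0,0,5],[0,0,0.03,0,0,0,5],[0,0,0,0,0,0,5],[0,0,0,0,0,0,5],[0,0,0,0,0,0,5],[0,0,0,0,0,0,5]]]'
python3 -c "from h import *;st()"
```

```text
time_s: 26.8
eef_pos: [521.1, 63.5, 71.8]
ee_rot: [0.0, 0.999, 0.035, -0.0]
force: [-0.4, 0.4, -1.9]
grip_width: 0.149
grip_force: 49.4
t 26.8 p [521.1   63.53  71.79] yaw -85.94 tilt [-0. -0.] F [-0.36  0.43 -1.93] T [-0.06  0.02  0.  ] w 12.8 g 49.4 q6 1.4
time_s: 27.6
eef_pos: [521.2, 63.5, 70.0]
ee_rot: [0.0, 0.999, 0.035, 0.0]
force: [-5.8, -0.4, 11.9]
grip_width: 0.149
grip_force: 51.3
t 27.6 p [521.19  63.54  70.04] yaw -85.93 tilt [ 0.03 -0.01] F [-5.76 -0.44 11.88] T [-0.03  0.93  0.  ] w 12.7 g 51.3 q6 1.4
```

Seated at the expected height with 12 N. Ease, release, rise.

```bash
python3 -m crank '[[[0,0,-0.03,0,0,0,5],[0,0,-0.01,0,0,0,5],[0,0,0,0,0,0,5],[0,0,0,0,0,0,40],[0,0,0,0,0,0,40],[0,0,0,0,0,0,40],[0,0,0,0,0,0,40],[0,0,0,0,0,0,40]]]'
python3 -m crank '[[[0,0,-0.2,0,0,0,40],[0,0,-0.6,0,0,0,40],[0,0,-1,0,0,0,40],[0,0,-1,0,0,0,40],[0,0,-1,0,0,0,40],[0,0,-0.4,0,0,0,40],[0,0,0,0,0,0,40],[0,0,0,0,0,0,40]]]'
python3 - <<'E'
from h import *
s=capture("scene");st()
cv2.imwrite("pics/g4.png",cv2.resize(s[113:213,202:322],None,fx=6,fy=6,interpolation=2))
E
```

```text
time_s: 28.4
eef_pos: [521.1, 63.5, 69.7]
ee_rot: [0.0, 0.999, 0.035, 0.0]
force: [0.2, 0.7, -0.3]
grip_width: 0.463
grip_force: 0.0
time_s: 29.2
eef_pos: [520.7, 63.5, 173.8]
ee_rot: [-0.0, 0.999, 0.035, -0.001]
force: [0.2, -0.0, -0.6]
grip_width: 0.47
grip_force: 0.0
t 29.25 p [520.52  63.56 173.5 ] yaw -85.95 tilt [-0.13  0.01] F [-0.12  0.53  0.75] T [-0.03  0.02  0.01] w 40.0 g 0.0 q6 1.4
```

View pics/g4.png

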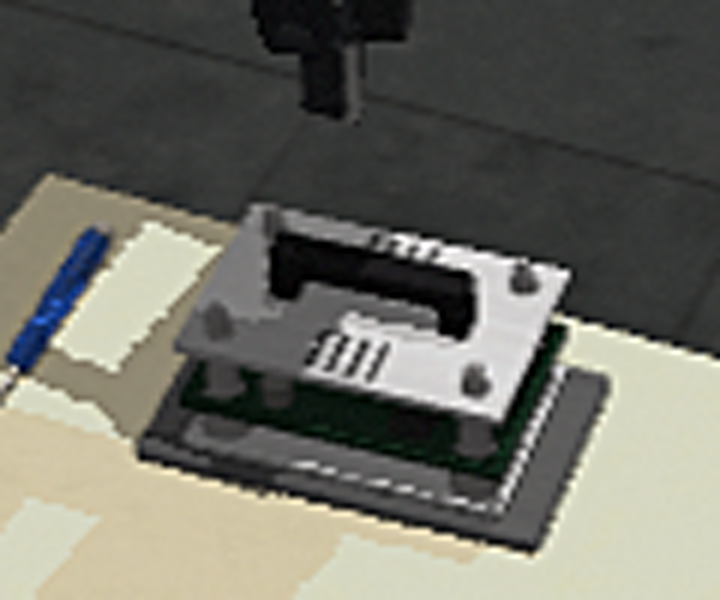

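The cover lies flat with all four pins through its holes (crop (218,320), (475,380), (525,278), (272,222)), and the gripper is clear above it.

```bash
python3 -c "from rig import *;print(finish_job())"
```

```text
the job is handed in; nothing more can be done
None
```

The circuit board and then the cover plate were each held until fully down on their shoulders and then released, with the gripper clear; the job was handed in at about 29 s of the 67 s allowed, and the verdict was not shown.

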